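# Slide a bottle crate into its parking bay

## Task

Push the heavy bottle crate across the bench into its parking bay until its back rests squarely against the rubber buffers of the bay's rear rail. Push it gently, low on the front of its toe step, so that it slides on its feet and never tips; do not grip or lift it, do not touch its two bottles, and leave the beaker, the clear bottle and the white box alone.

Things in the scene. Friction and masses are not known exactly. Their poses are not given: they have to be found in the camera images.
- crate: Grey bottle crate, 0.7 to 1 kg, 132 (x) by 176 (y) by 96 mm tall, 150 with bottles. Rear 84 mm (+x): slatted well with two brown bottles. Front 48 mm (-x, towards the robot): solid toe step, top 42 mm above bench. Smooth plastic, 6 mm rubber foot strips: slides (5 to 11 N) if pushed on the step's front, tips if pushed on the well above 60 mm. Origin: centre of the footprint, at bench height; x from step to back, y left
- crate_bottle_left: brown glass bottle with blue cap, 71 mm across, 138 mm tall, wedged in the crate's well, standing 12 mm above the bench; origin at the centre of its underside, crate-frame x = 21.5, y = +43 mm. Not to be touched
- crate_bottle_right: same as the left one, at crate-frame x = 21.5, y = -43 mm. Its own x and y axes are turned. Not to be touched
- crate_front (a point): centre of the toe step's flat upright front face (176 mm wide, 6 to 42 mm above the bench, at crate x = -66 mm), 20 mm above the bench: a good place to push. Axes as the crate's
- bay: Fixed U of aluminium rails, 22 mm high, 10 thick, open to the robot, no floor; 196 mm clear between the side rails (10 mm play each side). Straight rails x = +4 to +70 mm, flared mouth from x = -20 mm. Rear rail at x = +70 with two rubber buffers, faces at x = +66. Origin at bench height on the middle line, where the crate's origin lies when fully parked; x points into the bay, y left
- beaker_b: small clear glass beaker, loose, 45 mm across, 52 mm tall; origin at the centre of its underside. Bystander, left of the crate
- clear_bottle: clear bottle with blue cap, loose, 56 mm across, 102 mm tall; origin at the centre of its underside. Bystander, right of the crate
- white_box: small white box with lid, loose, 99 x 109 x 64 mm; origin at the centre of its underside. Bystander, left of the crate, beyond the beaker

How it is judged:
By the outcome, as a careful person would: the job done as asked, in the order asked, and still so for the second after the job is handed in, with the robot touching nothing.
It also fails if it takes over 48 s, if anything falls off the work surface, if the arm or the gripper's body presses on something with over 40 N, if the wrist force passes 120 N, or if a joint passes its speed limit or range.

## Robot

A 6-joint arm with a two-finger parallel gripper is mounted at the origin on a cart in front of the work surface, level with it; the furniture and walls round the work are solid. World frame = base frame: x ahead of the robot, y to its left, z up, the work surface at z = 0. Lengths are in mm, angles in rad, forces in N, time in s.
With the tool pointing down it reaches from about 275 to 1000 mm from the base axis. Payload 8.4 kg.
Tool frame: the origin (TCP) lies midway between the tips of the shut fingers; the grasp point (between the pads) lies 19 mm behind it (bot.pinch_z is the distance from the TCP to the grasp point, in mm); x points along the fingers, y is the direction in which the jaws open and shut, and the axes are right-handed (so a half turn about x gives the same grasp; the last joint's range is limited). The gripper opens to 85 mm and grips with 20 to 120 N. Pads are 22 mm wide; open, the fingers measure 114 mm over their backs; the gripper's body (76 mm by 85 mm) begins 54 mm behind the grasp point. The pads swing forward as they close: fully open they stand 13 mm farther back than shut.
Start: joints at [1.285, 0.353, 1.633, -0, 1.155, -0.002], TCP at [175.002, 600.002, 231.281] pointing down, gripper open.
Joint ranges: [-2.63, 2.63], [-0.92, 2.1], [0.06, 2.66], [-1.3, 4.44], [0, 2.69], [-3.02, 3.02]. Speed limits (rad/s): [2.22, 2.22, 2.79, 3.14, 3.14, 3.14].

## Interface

Orientations are given as a unit quaternion [x, y, z, w].
In Python, from workcell import sensors, viewer, order, bot gives the robot as it stands.
- The arm moves only by the tool apply_moves, never from a script. Its arguments are lists of equal length, an entry for each row: "twist": the turn, a rotation vector about the tool's x, y, z in degrees, a list of three; "travel": the shift along the tool's x, y, z in cm, a list of three; "grip": the opening, from 0 (shut) to 1 (fully open). A call has 1 to 12 rows; each row shifts and turns the commanded pose from where the row before left it, along the tool's axes as they then stand; what a row does not reach is not made up. A row lasts 1/8 s, in which the tool goes at most 62.5 mm and 10.7 degrees, less where a joint would pass 70% of its speed; a pose out of reach is approached as far as the arm can. A call is refused whole if a number of a shift passes 6.25 or a number of a turn 10.7, either way. A call with a gripper value outside its range is refused whole. The fingers move at their own pace and stop on an object; "newtons" is the grip in N (left out, the last holds). Time passes only in rows, so rows that do not move let the fingers close. It gives the time, the measured TCP pose, the force and the opening at its end, in the units of the state.
- sensors.read_state(): the state, without advancing time (a new reading comes with each control period).
- viewer.snapshot(name): name is "side" or "top" or "wrist"; returns (picture, depth): 480x640x3 uint8, blue, green, red; 480x640 float32, mm along the optical axis (not along the pixel's ray), 0 where there is no reading.
- viewer.camera_model(name): a dict with "camera_matrix" (3x3 intrinsics, pixels), "R" (3x3) and "t" (3): a world point X has camera coordinates R X + t; the wrist camera has in their place "tool_from_camera" (4x4, takes a point from camera to tool coordinates, whose origin is the TCP and whose axes are the tool frame's). Camera axes: x right, y down, z forward; pixel columns grow to the right and rows downward; lengths in mm; the calibration is good to about 2 mm. A picture is of the moment at which its call begins: read the wrist's pose just before it. camera_model takes no time and is no camera call.
- order.sign_off(): hands the job in, once; it reports no verdict.
The state is a dict: "t": time; "q": joint angles; "dq": joint speeds; "tau": joint torques, N m; "ee_pos": TCP position; "tool_rot": TCP orientation; "force": force on the tool from outside, world axes, zero at the start; "ft_torque": the same for the moment, N m; "width": opening from 0.0 (shut) to 1.0 (fully open).
Only numpy, scipy, OpenCV 4.12 (cv2) and the standard library are available. Lean on these libraries where they do the work, as an engineer would, in place of code of your own. Each camera call takes 0.05 s, during which the arm holds its last target. There are 200 camera calls.

## Working session

There is one attempt and no reset: what is moved stays moved. The work goes in short steps, Python scripts to look and compute and a tool call to move; the robot and the scene stay as the last step left them, time stands still between calls to the robot, and variables do not carry over. Pictures are saved under pics/ and viewed, about 8 in all and at most 12, crops included, and the job is handed in when it is done.

Besides the shell and the picture viewer there is one more tool, called after "Emit:" by a JSON object that holds its "method" and its "body", one argument or row to a line. apply_moves: Moves the arm, as the interface text tells. Its arguments: {"type":"object","properties":{"twist":{"type":"array"},"travel":{"type":"array"},"grip":{"type":"array"},"newtons":{"type":"number"}},"required":["twist","travel","grip"]}

```bash
mkdir -p pics; python3 - <<'E'
from workcell import sensors, viewer, order, bot
import cv2,numpy as np
s=sensors.read_state();print(s)
for n in("top","side"):
    p,d=viewer.snapshot(n);cv2.imwrite(f"pics/{n}0.png",p);np.save(f"pics/{n}0.npy",d)
    print(n,viewer.camera_model(n))
print(viewer.camera_model("wrist"))
E
```

```text
{'t': 0.0, 'q': array([ 1.28459672e+00,  3.53663792e-01,  1.63416056e+00, -9.02645983e-06,
        1.15520793e+00, -2.40537630e-03]), 'dq': array([ 0.00133854, -0.00041031,  0.00080944,  0.00157892,  0.00012796,
       -0.00043059]), 'tau': array([-4.84862321e-04, -6.05258846e+01, -3.42057216e+01, -1.04616915e-04,
        9.53285722e-03,  5.04703394e-06]), 'ee_pos': array([174.86608542, 599.52273956, 230.54061209]), 'tool_rot': array([ 0.09949463,  0.7000703 , -0.10050286,  0.69992969]), 'force': array([ 0.4548162 , -0.73502413,  0.56453613]), 'ft_torque': array([ 0.03920418, -0.01607348,  0.0528901 ]), 'width': 1.0026863975387792}
top {'camera_matrix': array([[546.73780163,   0.        , 310.67239436],
       [  0.        , 546.73780163, 237.23702519],
       [  0.        ,   0.        ,   1.        ]]), 'R': array([[ 0.00704521, -0.9999363 ,  0.0088182 ],
       [-0.98641548, -0.0083967 , -0.16405485],
       [ 0.16411845, -0.0075426 , -0.9864118 ]]), 't': array([-106.85408238,  560.83486553, 1085.14329202])}
side {'camera_matrix': array([[580.93132856,   0.        , 312.93841359],
       [  0.        , 580.93132856, 232.5252284 ],
       [  0.        ,   0.        ,   1.        ]]), 'R': array([[ 0.93179149, -0.36282426, -0.01109825],
       [-0.18798846, -0.45617878, -0.8698053 ],
       [ 0.31052368,  0.81256352, -0.49327028]]), 't': array([-541.90216916,  116.25307327, 1254.46978916])}
{'camera_matrix': array([[367.29286574,   0.        , 315.99444248],
       [  0.        , 367.29286574, 244.85897474],
       [  0.        ,   0.        ,   1.        ]]), 'tool_from_camera': array([[-1.07738857e-03, -3.28492721e-01,  9.44505888e-01,
        -1.43401190e+02],
       [ 9.99999394e-01, -1.41011242e-04,  1.09164672e-03,
        -1.89656989e-01],
       [-2.25412052e-04,  9.44506491e-01,  3.28492674e-01,
        -8.42058159e+01],
       [ 0.00000000e+00,  0.00000000e+00,  0.00000000e+00,
         1.00000000e+00]])}
```

View pics/top0.png

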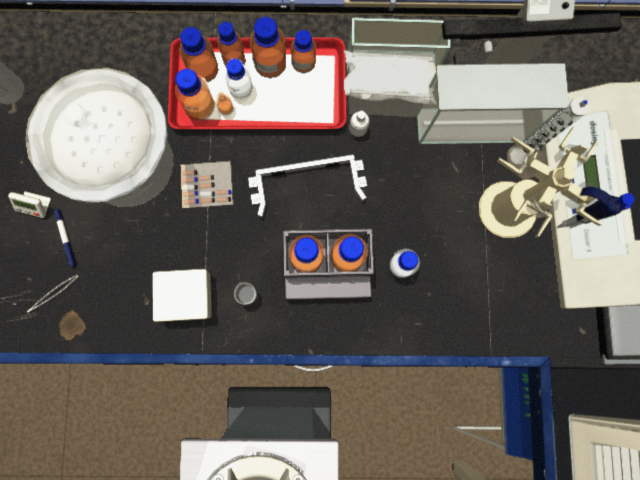

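View pics/side0.png

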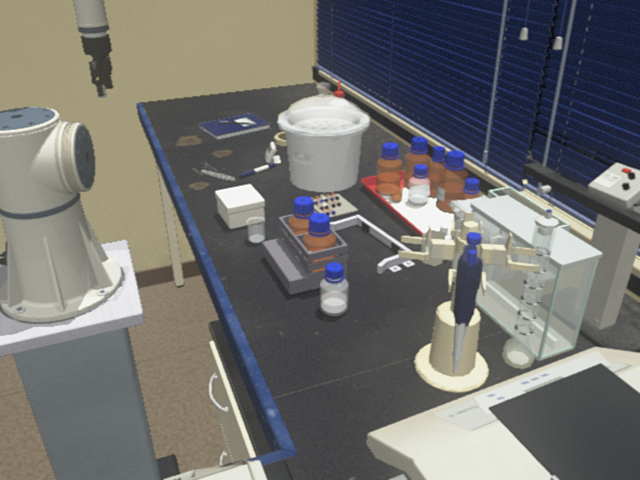

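The top view shows the crate near (328,265) with its step at rows 277–298. The white bay is beyond it: rear rail from (257,170) to (352,158), slightly yawed. The beaker is at (245,294) and the clear bottle at (404,263). Next I'll measure them.

```bash
cat > h.py <<'E'
import numpy as np,cv2
from workcell import viewer,sensors
def cast(n,uv,z):
    c=viewer.camera_model(n);uv=np.atleast_2d(uv).astype(float)
    r=np.c_[uv,np.ones(len(uv))]@np.linalg.inv(c["camera_matrix"]).T@c["R"]
    o=-c["R"].T@c["t"];return o+r*((z-o[2])/r[:,2])[:,None]
def cloud(n,d):
    c=viewer.camera_model(n);v,u=np.mgrid[:480,:640]
    p=np.dstack([u,v,np.ones_like(u)])@np.linalg.inv(c["camera_matrix"]).T*d[...,None]
    return (p-c["t"])@c["R"]
def blobs(m,n,z,amin=40):
    k,l,s,_=cv2.connectedComponentsWithStats(m.astype(np.uint8))
    for i in range(1,k):
        if s[i,4]<amin: continue
        v,u=np.nonzero(l==i);w=cast(n,np.c_[u,v],z)[:,:2].astype(np.float32)
        r=cv2.minAreaRect(w);print(s[i],"rect",np.round(r[0],1),np.round(r[1],1),round(r[2],2),"corners",np.round(cv2.boxPoints(r)).tolist())
E
python3 - <<'E'
from h import *
p=cv2.imread("pics/top0.png");d=np.load("pics/top0.npy");W=cloud("top",d);z=W[...,2]
v,u=np.mgrid[:480,:640]
hs=cv2.cvtColor(p,cv2.COLOR_BGR2HSV)
print("bench z",np.median(z[200:220,400:460]))
roi=lambda a,b,c,e:(u>=a)&(u<b)&(v>=c)&(v<e)
print("bay");blobs(roi(243,375,150,222)&(hs[...,2]>150)&(hs[...,1]<60),"top",22)
print("step");blobs(roi(270,390,265,315)&(z>34)&(z<50)&(v>270),"top",42)
print("step/colour");blobs(roi(270,390,277,315)&(hs[...,2]>90),"top",42)
print("well top");blobs(roi(270,390,220,290)&(z>86)&(z<102),"top",96)
print("caps");blobs(roi(280,430,225,290)&(hs[...,0]>110)&(hs[...,0]<130)&(hs[...,1]>200)&(hs[...,2]>120),"top",150)
print("beaker/bottle/box")
blobs(roi(225,265,275,310)&(z>40)&(z<60),"top",52);blobs(roi(385,425,240,285)&(z>90),"top",102);blobs(roi(145,220,260,330)&(z>56)&(z<72),"top",64)
cv2.imwrite("pics/crop0.png",cv2.resize(p[145:310,230:430],None,fx=4,fy=3.6,interpolation=cv2.INTER_CUBIC))
E
```

```text
bench z -0.1347330355815235
bay
[ 248  155  119   61 1208] rect [681.4 -95.3] [101.7 249.9] 9.72 corners [[610.0, 19.0], [652.0, -227.0], [753.0, -210.0], [710.0, 36.0]]
step
[ 285  276   86   24 1852] rect [ 459.  -137.9] [ 44.6 175.2] 1.95 corners [[434.0, -51.0], [440.0, -226.0], [484.0, -225.0], [478.0, -50.0]]
step/colour
[ 285  277   86   22 1596] rect [ 458.4 -137.9] [ 41.8 174.6] 1.41 corners [[435.0, -51.0], [440.0, -226.0], [481.0, -225.0], [477.0, -50.0]]
well top
[283 229  91  48 869] rect [ 523.8 -135.8] [ 89.9 175.7] 1.82 corners [[476.0, -49.0], [482.0, -225.0], [571.0, -222.0], [566.0, -47.0]]
[304 235  20  23  55] rect [ 540.8 -112.1] [56.4 17.1] 41.93 corners [[514.0, -125.0], [526.0, -137.0], [567.0, -100.0], [556.0, -87.0]]
[332 235  36  35 167] rect [ 520.  -175.4] [69.4 58.2] 58.63 corners [[477.0, -190.0], [527.0, -220.0], [563.0, -161.0], [513.0, -131.0]]
[294 258  29  14  90] rect [497.2 -98.8] [19.6 56.3] 12.81 corners [[481.0, -74.0], [494.0, -128.0], [513.0, -124.0], [501.0, -69.0]]
caps
[340 237  23  22 388] rect [ 525.1 -178.6] [40.1 40.8] 63.45 corners [[498.0, -187.0], [534.0, -206.0], [552.0, -170.0], [516.0, -151.0]]
[295 238  23  22 381] rect [522.2 -93.1] [40.  39.9] 45.31 corners [[494.0, -93.0], [522.0, -121.0], [550.0, -93.0], [522.0, -65.0]]
[401 252  17  16 215] rect [ 503.9 -285.8] [28.2 30. ] 0.46 corners [[490.0, -271.0], [490.0, -301.0], [518.0, -301.0], [518.0, -271.0]]
beaker/bottle/box
[234 283  22  22 121] rect [444.3  30.7] [42.4 42.7] 0.44 corners [[423.0, 52.0], [423.0, 9.0], [466.0, 10.0], [465.0, 52.0]]
[399 251  19  19 262] rect [ 509.  -293.9] [34.7 34.8] 62.77 corners [[486.0, -301.0], [517.0, -317.0], [532.0, -286.0], [501.0, -271.0]]
[ 152  269   56   53 2693] rect [439.5 158.7] [ 99.1 109.4] 4.06 corners [[386.0, 210.0], [394.0, 101.0], [493.0, 108.0], [485.0, 217.0]]
```

View pics/crop0.png

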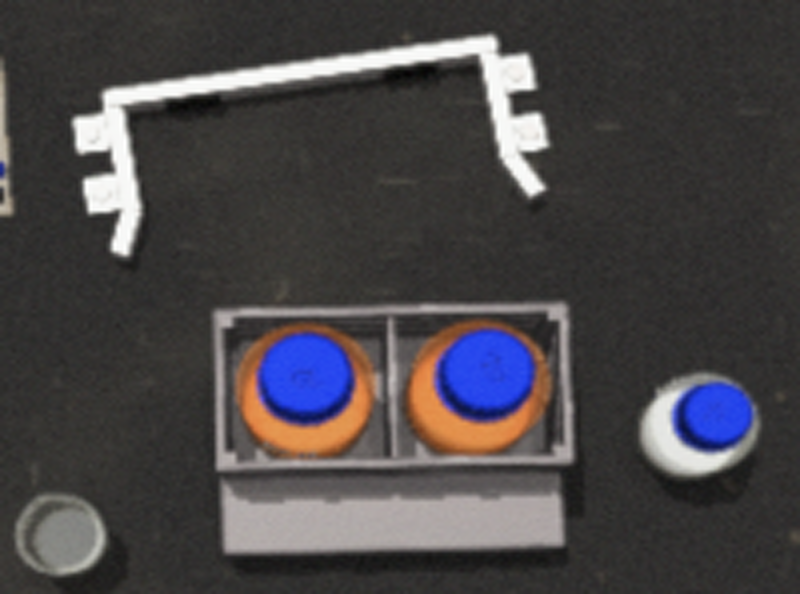

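The crop confirms this: two black buffers on the rail's inner face, side rails flared towards the crate, crate about 100 mm short and turned relative to the bay. Next I'll fit the bay lines.

```bash
python3 - <<'E'
from h import *
p=cv2.imread("pics/top0.png");d=np.load("pics/top0.npy");hs=cv2.cvtColor(p,cv2.COLOR_BGR2HSV)
m=np.zeros((480,640),bool);m[150:222,243:375]=((hs[...,2]>150)&(hs[...,1]<60))[150:222,243:375]
def fit(uv,z=22):
    w=cast("top",np.array(uv,float),z)[:,:2].astype(np.float32)
    l=cv2.fitLine(w,cv2.DIST_HUBER,0,.1,.1).ravel();return w,l
# rear rail: per column top edge & bottom edge
top=[];bot=[]
for u in range(262,348):
    v=np.nonzero(m[150:185,u])[0]+150
    g=v[np.r_[True,np.diff(v)==1].cumprod()>0]
    top.append((u,g[0]-.5));bot.append((u,g[-1]+.5))
for n,e in(("rear outer",top),("rear inner",bot)):
    w,l=fit(e);print(n,l,"yaw",np.degrees(np.arctan2(-l[0]*np.sign(l[1]),abs(l[1]))))
# rear ends
v,u=np.nonzero(m[:,:]); w=cast("top",np.c_[u,v],22)[:,:2]
w1,l=fit(top); yv=l[:2]*np.sign(l[1]); xv=np.array([yv[1],-yv[0]]); o=l[2:]
print("rear outer line, yv",yv)
L=np.c_[(w-o)@xv,(w-o)@yv]
for a in range(-100,2,6):
    q=L[(L[:,0]>=a)&(L[:,0]<a+6)]
    if len(q):
        ql=q[q[:,1]>0,1];qr=q[q[:,1]<0,1];print(a,[np.round([s.min(),s.max()],1).tolist() for s in(ql,qr) if len(s)])
print("o",o,"xv",xv)
E
```

```text
rear outer [ 1.7156459e-01 -9.8517287e-01  7.3165723e+02 -8.8230202e+01] yaw 9.878801
rear inner [ 1.7168944e-01 -9.8515111e-01  7.2049951e+02 -8.8100082e+01] yaw 9.886062
rear outer line, yv [-0.1715646   0.98517287]
-100 [[107.6, 116.6], [-115.5, -104.9]]
-94 [[104.5, 116.0], [-114.2, -103.2]]
-88 [[101.4, 112.9], [-111.1, -100.1]]
-82 [[100.4, 109.8], [-108.1, -98.8]]
-76 [[99.8, 125.7], [-122.4, -97.5]]
-70 [[98.8, 125.1], [-123.2, -96.9]]
-64 [[98.4, 126.5], [-122.3, -97.7]]
-58 [[98.9, 125.5], [-123.1, -97.2]]
-52 [[100.3, 114.0], [-106.9, -97.6]]
-46 [[99.3, 108.5], [-107.3, -97.0]]
-40 [[99.0, 126.5], [-122.5, -97.4]]
-34 [[99.8, 126.2], [-123.3, -97.2]]
-28 [[98.8, 125.6], [-122.4, -97.6]]
-22 [[99.9, 126.4], [-123.2, -97.1]]
-16 [[9.5, 123.6], [-119.3, -1.5]]
-10 [[0.2, 107.4], [-105.9, -0.1]]
-4 [[1.3, 106.8], [-106.3, -0.5]]
o [731.6572 -88.2302] xv [0.98517287 0.1715646 ]
```

```bash
cat > plan.py <<'E'
import numpy as np
from scipy.spatial.transform import Rotation as Rn
from workcell import sensors
TILT=15.
def rot(yaw):  # tool x down (tip forward by TILT), tool z ahead at yaw deg
    a=np.radians(TILT);x=[np.sin(a),0,-np.cos(a)];z=[np.cos(a),0,np.sin(a)]
    return Rn.from_euler('z',yaw,degrees=True)*Rn.from_matrix(np.c_[x,np.cross(z,x),z])
def rows(way,p=None,R=None):
    """way: (xyz,yaw,n rows)"""
    if p is None: s=sensors.read_state();p=s['ee_pos'];R=Rn.from_quat(s['tool_rot'])
    T=[];V=[]
    for xyz,yaw,n in way:
        p0=p.copy();tot=(R.inv()*rot(yaw)).as_rotvec();R0=R
        for i in range(1,n+1):
            tp=p0+(np.array(xyz)-p0)*i/n;tr=R0*Rn.from_rotvec(tot*i/n)
            v=np.round(R.inv().apply(tp-p)/10,2);t=np.round((R.inv()*tr).as_rotvec(degrees=True),1)
            p=p+R.apply(v*10);R=R*Rn.from_rotvec(t,degrees=True)
            T.append(t.tolist());V.append(v.tolist())
    for k in range(0,len(T),12):print("twist",T[k:k+12],"\ntravel",V[k:k+12],"\ngrip",[1]*len(T[k:k+12]))
    print("end",p.round(1),R.as_matrix().round(3).tolist())
E
python3 - <<'E'
from plan import *
from h import cast
s=sensors.read_state();print(Rn.from_quat(s['tool_rot']).as_matrix().round(3))
print("bench edge",cast("top",[[200,353],[330,356]],0).round())
# pre-contact 50 mm behind crate front: front (437,-138.5) yaw 1.8
rows([((375,-140,235),1.8,18),((375,-140,60),1.8,5)])
E
```

```text
[[-0.     0.28   0.96 ]
 [-0.001  0.96  -0.28 ]
 [-1.    -0.001 -0.   ]]
bench edge [[ 323.  126.    0.]
 [ 319. -145.    0.]]
twist [[-1.0, -0.8, 0.1], [-1.0, -0.9, 0.2], [-1.0, -0.8, 0.1], [-1.0, -0.8, 0.1], [-1.0, -0.8, 0.2], [-1.0, -0.9, 0.1], [-1.0, -0.8, 0.1], [-1.0, -0.8, 0.2], [-1.0, -0.8, 0.1], [-1.0, -0.9, 0.2], [-1.0, -0.8, 0.1], [-1.0, -0.8, 0.1]] 
travel [[-0.02, -3.63, 2.22], [0.0, -3.67, 2.15], [0.03, -3.71, 2.09], [0.05, -3.75, 2.03], [0.07, -3.78, 1.95], [0.08, -3.81, 1.89], [0.1, -3.85, 1.83], [0.12, -3.87, 1.75], [0.14, -3.91, 1.68], [0.15, -3.94, 1.61], [0.16, -3.96, 1.55], [0.17, -3.99, 1.47]] 
grip [1, 1, 1, 1, 1, 1, 1, 1, 1, 1, 1, 1]
twist [[-1.0, -0.9, 0.2], [-1.0, -0.8, 0.1], [-1.0, -0.8, 0.1], [-1.0, -0.8, 0.2], [-1.0, -0.9, 0.1], [-0.9, -0.8, 0.1], [-0.0, 0.0, 0.0], [-0.0, 0.0, 0.0], [-0.0, 0.0, 0.0], [-0.0, 0.0, 0.0], [-0.0, 0.0, 0.0]] 
travel [[0.19, -4.02, 1.39], [0.19, -4.04, 1.33], [0.21, -4.06, 1.25], [0.21, -4.09, 1.17], [0.22, -4.1, 1.11], [0.23, -4.13, 1.02], [3.38, 0.0, -0.91], [3.38, 0.0, -0.9], [3.38, 0.0, -0.91], [3.38, 0.0, -0.9], [3.38, 0.01, -0.91]] 
grip [1, 1, 1, 1, 1, 1, 1, 1, 1, 1, 1]
end [ 375. -140.   60.] [[0.259, -0.03, 0.965], [0.008, 1.0, 0.03], [-0.966, -0.0, 0.259]]
```

Emit:
{"method": "apply_moves", "body": {
  "twist": [
    [-1,-0.8,0.1],
    [-1,-0.9,0.2],
    [-1,-0.8,0.1],
    [-1,-0.8,0.1],
    [-1,-0.8,0.2],
    [-1,-0.9,0.1],
    [-1,-0.8,0.1],
    [-1,-0.8,0.2],
    [-1,-0.8,0.1],
    [-1,-0.9,0.2],
    [-1,-0.8,0.1],
    [-1,-0.8,0.1]
  ],
  "travel": [
    [0,-3.63,2.22],
    [0,-3.67,2.15],
    [0.03,-3.71,2.09],
    [0.05,-3.75,2.03],
    [0.07,-3.78,1.95],
    [0.08,-3.81,1.89],
    [0.1,-3.85,1.83],
    [0.12,-3.87,1.75],
    [0.14,-3.91,1.68],
    [0.15,-3.94,1.61],
    [0.16,-3.96,1.55],
    [0.17,-3.99,1.47]
  ],
  "grip": [1,1,1,1,1,1,1,1,1,1,1,1]
}}

```text
t: 1.6
ee_pos: [308.4, 105.7, 233.5]
tool_rot: [0.027, 0.642, -0.024, 0.766]
force: [1.0, 0.3, -0.0]
width: 1.003
```

Emit:
{"method": "apply_moves", "body": {
  "twist": [
    [-1,-0.9,0.2],
    [-1,-0.8,0.1],
    [-1,-0.8,0.1],
    [-1,-0.8,0.2],
    [-1,-0.9,0.1],
    [-0.9,-0.8,0.1],
    [0,0,0]
  ],
  "travel": [
    [0.19,-4.02,1.39],
    [0.19,-4.04,1.33],
    [0.21,-4.06,1.25],
    [0.21,-4.09,1.17],
    [0.22,-4.1,1.11],
    [0.23,-4.13,1.02],
    [0,0,0]
  ],
  "grip": [1,1,1,1,1,1,1]
}}

```text
t: 2.48
ee_pos: [375.3, -142.1, 234.6]
tool_rot: [-0.008, 0.608, 0.011, 0.794]
force: [-0.8, 0.1, -0.9]
width: 0.998
```

```bash
python3 - <<'E'
from plan import *
rows([((375,-140,60),1.8,5),((375,-140,6),1.8,5),((375,-140,6),1.8,1)])
E
```

```text
twist [[-0.1, 0.0, 0.0], [-0.0, 0.0, 0.0], [-0.1, 0.0, 0.0], [-0.0, 0.0, 0.0], [-0.1, 0.0, 0.0], [0.0, 0.0, 0.0], [0.0, 0.0, 0.0], [0.0, 0.0, 0.0], [0.0, 0.0, 0.0], [0.0, 0.0, 0.0], [0.0, 0.0, 0.0]] 
travel [[3.37, 0.04, -0.91], [3.37, 0.04, -0.91], [3.37, 0.05, -0.91], [3.37, 0.04, -0.92], [3.37, 0.04, -0.91], [1.04, 0.0, -0.28], [1.05, 0.0, -0.28], [1.04, 0.0, -0.28], [1.04, 0.01, -0.28], [1.05, -0.0, -0.28], [-0.0, -0.0, 0.0]] 
grip [1, 1, 1, 1, 1, 1, 1, 1, 1, 1, 1]
end [ 375. -140.    6.] [[0.259, -0.031, 0.965], [0.007, 1.0, 0.03], [-0.966, -0.001, 0.26]]
```

Emit:
{"method": "apply_moves", "body": {
  "twist": [
    [0,0,0],
    [0,0,0],
    [0,0,0],
    [0,0,0],
    [0,0,0],
    [0,0,0],
    [0,0,0],
    [0,0,0],
    [0,0,0],
    [0,0,0],
    [0,0,0]
  ],
  "travel": [
    [3.37,0,-0.91],
    [3.37,0,-0.91],
    [3.37,0,-0.91],
    [3.37,0,-0.91],
    [3.37,0,-0.91],
    [1.04,0,-0.28],
    [1.05,0,-0.28],
    [1.04,0,-0.28],
    [1.04,0,-0.28],
    [1.05,0,-0.28],
    [0,0,0]
  ],
  "grip": [1,1,1,1,1,1,1,1,1,1,1]
}}

```text
t: 3.85
ee_pos: [374.3, -138.3, 5.5]
tool_rot: [-0.008, 0.609, 0.013, 0.793]
force: [-0.2, -0.4, -0.9]
width: 1.0
```

```bash
python3 - <<'E'
from plan import *
from h import *
s=sensors.read_state();print(s['ee_pos'],s['force'],Rn.from_quat(s['tool_rot']).as_matrix().round(3).tolist())
p,d=viewer.snapshot("wrist");cv2.imwrite("pics/w1.png",p)
q,_=viewer.snapshot("side");cv2.imwrite("pics/s1.png",np.hstack([p[:,100:540],cv2.resize(q[140:340,200:360],(360,480))]))
E
```

```text
[ 374.34025603 -138.29273771    5.54563349] [-0.17034291 -0.38446272 -0.93793136] [[0.258, -0.031, 0.966], [0.01, 1.0, 0.029], [-0.966, 0.002, 0.258]]
```

View pics/s1.png

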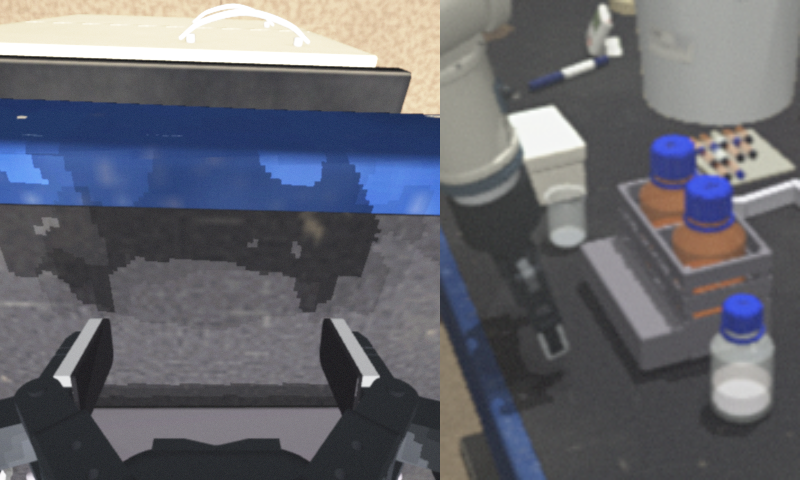

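The wrist and side views show both open fingers in front of the step, its front edge level at row ~407, clear of the beaker and bottle. Next come the approach and a curved push: turn left, run, then turn back.

```bash
cat > push.py <<'E'
from plan import *
C=12. # centre of friction, crate x
B=np.array([653.,-100.9]);BY=9.88
def tobay(x,y,yaw):
    v=np.array([x,y])-B;a=np.radians(BY);return np.array([v[0]*np.cos(a)+v[1]*np.sin(a),-v[0]*np.sin(a)+v[1]*np.cos(a),yaw-BY])
def path(x,y,yaw,segs,z=5,off=(-73.3,0)):
    """crate pose; segs (length mm, turn deg, rows) -> tool waypoints, crate end"""
    u=lambda h:np.array([np.cos(np.radians(h)),np.sin(np.radians(h))])
    c=np.array([x,y])+C*u(yaw);w=[]
    for L,t,n in segs:
        for i in range(n):
            c=c+L/n*u(yaw+t/n/2);yaw+=t/n
            o=c-C*u(yaw);p=o+off[0]*u(yaw)+off[1]*u(yaw+90)
            w.append(((p[0],p[1],z),yaw,1))
    print("crate end",c-C*u(yaw),yaw,"bay",tobay(*(c-C*u(yaw)),yaw).round(1))
    return w
E
python3 - <<'E'
from push import *
print(tobay(503,-136.5,1.8))
rows(path(503,-136.5,1.8,[(-4,0,1)])[:0]+[((425.5,-139,5),1.8,10),((425.5,-139,5),1.8,1)])
print("PUSH A");R=rot(1.8)
rows(path(503,-136.5,1.8,[(50,17,14)]),np.array([425.5,-139,5]),R)
E
```

```text
[-153.883826     -9.33424313   -8.08      ]
crate end [ 499.00197376 -136.62564304] 1.8 bay [-157.8   -8.8   -8.1]
twist [[-0.0, 0.0, -0.0], [-0.0, 0.0, -0.0], [-0.0, 0.0, -0.0], [-0.0, 0.0, -0.0], [-0.0, 0.0, -0.0], [-0.0, 0.0, -0.0], [-0.0, 0.0, -0.1], [-0.0, 0.0, 0.0], [-0.0, 0.0, 0.0], [-0.0, 0.0, 0.0], [-0.0, 0.0, 0.0]] 
travel [[0.14, -0.02, 0.49], [0.15, -0.02, 0.48], [0.14, -0.01, 0.49], [0.14, -0.02, 0.48], [0.14, -0.02, 0.49], [0.15, -0.02, 0.49], [0.14, -0.02, 0.48], [0.14, -0.01, 0.49], [0.14, -0.02, 0.48], [0.15, -0.02, 0.49], [-0.0, 0.0, -0.0]] 
grip [1, 1, 1, 1, 1, 1, 1, 1, 1, 1, 1]
end [ 425.5 -139.     5. ] [[0.259, -0.031, 0.965], [0.008, 1.0, 0.03], [-0.966, -0.0, 0.259]]
PUSH A
crate end [ 552.64920576 -131.08273894] 18.799999999999997 bay [-104.   -12.5    8.9]
twist [[-1.2, 0.0, 0.3], [-1.1, -0.0, 0.3], [-1.2, -0.0, 0.3], [-1.2, -0.0, 0.4], [-1.2, -0.0, 0.3], [-1.1, -0.0, 0.3], [-1.2, 0.0, 0.3], [-1.2, 0.0, 0.3], [-1.2, -0.0, 0.3], [-1.1, -0.0, 0.3], [-1.2, -0.0, 0.4], [-1.2, -0.0, 0.3]] 
travel [[0.2, -0.17, 0.76], [0.1, -0.18, 0.34], [0.09, -0.17, 0.35], [0.09, -0.18, 0.35], [0.09, -0.18, 0.34], [0.1, -0.18, 0.35], [0.09, -0.17, 0.35], [0.09, -0.18, 0.34], [0.1, -0.18, 0.35], [0.09, -0.17, 0.35], [0.09, -0.18, 0.34], [0.09, -0.18, 0.35]] 
grip [1, 1, 1, 1, 1, 1, 1, 1, 1, 1, 1, 1]
twist [[-1.1, -0.0, 0.3], [-1.2, 0.0, 0.3]] 
travel [[0.1, -0.17, 0.35], [0.09, -0.18, 0.34]] 
grip [1, 1]
end [ 483.2 -154.7    5. ] [[0.245, -0.322, 0.915], [0.083, 0.947, 0.311], [-0.966, 0.0, 0.259]]
```

Emit:
{"method": "apply_moves", "body": {
  "twist": [
    [0,0,0],
    [0,0,0],
    [0,0,0],
    [0,0,0],
    [0,0,0],
    [0,0,0],
    [0,0,0],
    [0,0,0],
    [0,0,0],
    [0,0,0],
    [0,0,0]
  ],
  "travel": [
    [0.14,-0.02,0.49],
    [0.15,-0.02,0.48],
    [0.14,-0.02,0.49],
    [0.14,-0.02,0.48],
    [0.14,-0.02,0.49],
    [0.15,-0.02,0.49],
    [0.14,-0.02,0.48],
    [0.14,-0.02,0.49],
    [0.14,-0.02,0.48],
    [0.15,-0.02,0.49],
    [0,0,0]
  ],
  "grip": [1,1,1,1,1,1,1,1,1,1,1]
}}

```text
t: 5.32
ee_pos: [426.1, -139.9, 4.8]
tool_rot: [-0.009, 0.608, 0.012, 0.794]
force: [-0.5, -0.1, -0.5]
width: 0.999
```

Emit:
{"method": "apply_moves", "body": {
  "twist": [
    [0,0,0],
    [0,0,0],
    [0,0,0]
  ],
  "travel": [
    [0.04,0,0.15],
    [0.04,0,0.15],
    [0.04,0,0.15]
  ],
  "grip": [1,1,1]
}}

```text
t: 5.7
ee_pos: [430.3, -139.7, 4.8]
tool_rot: [-0.009, 0.608, 0.012, 0.793]
force: [0.5, -0.5, -0.3]
width: 1.0
```

Emit:
{"method": "apply_moves", "body": {
  "twist": [
    [-1.2,0,0.3],
    [-1.1,0,0.3],
    [-1.2,0,0.3],
    [-1.2,0,0.4],
    [-1.2,0,0.3]
  ],
  "travel": [
    [0.1,-0.17,0.34],
    [0.1,-0.18,0.34],
    [0.09,-0.17,0.35],
    [0.09,-0.18,0.35],
    [0.09,-0.18,0.34]
  ],
  "grip": [1,1,1,1,1]
}}

```text
t: 6.32
ee_pos: [447.0, -146.5, 4.1]
tool_rot: [-0.041, 0.608, 0.056, 0.791]
force: [-6.9, 0.5, 3.1]
width: 1.002
```

```bash
cat > crate.py <<'E'
from push import *
from h import *
def crate(save=None,show=True):
    """crate pose from the top view: well-rim outline (z 96) and the caps' centres (z 150)"""
    p,d=viewer.snapshot("top");W=cloud("top",d);z=W[...,2]
    if save: cv2.imwrite(save,cv2.resize(p[130:330,230:430],(800,600)))
    hs=cv2.cvtColor(p,cv2.COLOR_BGR2HSV)
    m=np.zeros((480,640),np.uint8);m[140:320,265:388]=((hs[...,0]>110)&(hs[...,0]<130)&(hs[...,1]>200)&(hs[...,2]>120))[140:320,265:388]
    k,l,s,c=cv2.connectedComponentsWithStats(m);i=[j for j in range(1,k) if s[j,4]>150]
    q=[]
    for j in i:
        v,u=np.nonzero(l==j);q.append(cv2.minEnclosingCircle(cast("top",np.c_[u,v],150)[:,:2].astype(np.float32))[0])
    q=np.array(q);q=q[np.argsort(q[:,1])];e=q[1]-q[0];yc=np.degrees(np.arctan2(-e[0],e[1]))
    o=q.mean(0)-21.5*np.array([np.cos(np.radians(yc)),np.sin(np.radians(yc))])
    print("caps",len(i),"apart",np.hypot(*e).round(1),"yaw",yc.round(1),"crate",o.round(1))
    # step top: heights 36..48 near the crate
    near=np.hypot(W[...,0]-o[0],W[...,1]-o[1])<125
    for nm,lo,hi,h in(("step",34,50,42),("rim",87,103,96)):
        v,u=np.nonzero(near&(z>lo)&(z<hi)&((hs[...,1]<60)&(hs[...,2]>70)))
        w=cast("top",np.c_[u,v],h)[:,:2]
        M=np.zeros((480,640),np.uint8);M[v,u]=1
        k,l,s,_=cv2.connectedComponentsWithStats(M);j=1+s[1:,4].argmax();sel=l[v,u]==j
        r=cv2.minAreaRect(w[sel].astype(np.float32));a=r[2]
        if a>45:a-=90
        print(nm,np.round(r[0],1),np.round(r[1],1),"yaw",round(a,1),"bay",tobay(*r[0],a).round(1))
    return o,yc
if __name__=="__main__":
    import sys
    s=sensors.read_state();print("t",s['t'],s['ee_pos'].round(1),"F",s['force'].round(1),"tool yaw",np.degrees(np.arctan2(*Rn.from_quat(s['tool_rot']).as_matrix()[[1,0],2])).round(2))
    o,yc=crate(sys.argv[1] if len(sys.argv)>1 else None);print("bay",tobay(*o,yc).round(1))
E
python3 crate.py pics/t2.png
```

```text
t 6.325 [ 447.  -146.5    4.1] F [-6.9  0.5  3.1] tool yaw 7.91
caps 2 apart 84.9 yaw 7.6 crate [ 516.5 -134.9]
step [ 473.6 -141.3] [ 44.3 175. ] yaw 7.3 bay [-183.7   -9.1   -2.6]
rim [ 538.3 -132.4] [ 88.9 175.7] yaw 7.8 bay [-118.4  -11.4   -2.1]
bay [-140.3  -10.    -2.2]
```

View pics/t2.png

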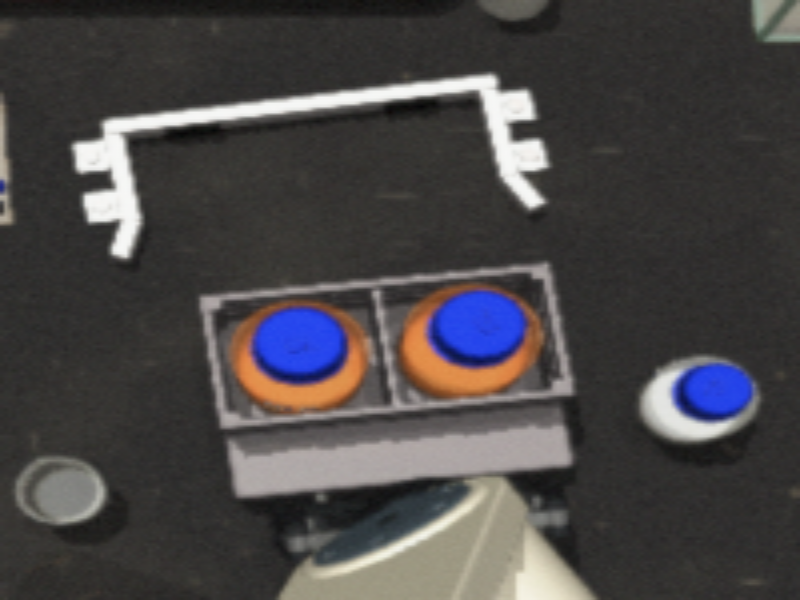

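The crate follows the fingers without slip: yaw is 7.6–7.8° against a tool yaw of 7.9°, at about 7 N. The picture shows nothing else disturbed, so I'll continue.

```bash
python3 - <<'E'
from push import *
rows(path(516.5,-134.9,7.8,[(30,10.8,9),(40,0,11)],off=(-70.4,-2.2)))
E
```

```text
crate end [ 584.09116912 -117.50003864] 18.599999999999994 bay [-70.7  -4.5   8.7]
twist [[-1.0, -0.1, 0.1], [-1.1, 0.0, 0.3], [-1.2, 0.0, 0.3], [-1.2, 0.0, 0.3], [-1.1, 0.0, 0.4], [-1.2, 0.0, 0.3], [-1.1, 0.0, 0.3], [-1.2, 0.0, 0.3], [-1.2, 0.0, 0.3], [0.0, 0.0, -0.0], [0.0, 0.0, -0.0], [0.0, 0.0, -0.0]] 
travel [[-0.0, -0.14, 0.28], [0.09, -0.17, 0.33], [0.09, -0.17, 0.33], [0.08, -0.17, 0.32], [0.09, -0.17, 0.33], [0.09, -0.17, 0.33], [0.09, -0.16, 0.33], [0.09, -0.17, 0.33], [0.08, -0.17, 0.33], [0.1, -0.0, 0.35], [0.09, -0.0, 0.35], [0.1, -0.0, 0.35]] 
grip [1, 1, 1, 1, 1, 1, 1, 1, 1, 1, 1, 1]
twist [[0.0, 0.0, -0.0], [0.0, 0.0, -0.0], [0.0, 0.0, -0.0], [0.0, 0.0, -0.0], [0.0, 0.0, -0.0], [0.0, 0.0, -0.0], [0.0, 0.0, -0.0], [0.0, 0.0, -0.0]] 
travel [[0.09, -0.0, 0.35], [0.1, -0.0, 0.35], [0.09, -0.0, 0.35], [0.09, -0.0, 0.35], [0.1, -0.0, 0.35], [0.09, -0.0, 0.36], [0.1, -0.01, 0.35], [0.09, 0.0, 0.35]] 
grip [1, 1, 1, 1, 1, 1, 1, 1]
end [ 518.1 -142.1    5. ] [[0.246, -0.32, 0.915], [0.083, 0.948, 0.309], [-0.966, -0.0, 0.259]]
```

Emit:
{"method": "apply_moves", "body": {
  "twist": [
    [-1.1,0,0.3],
    [-1.1,0,0.3],
    [-1.2,0,0.3],
    [-1.2,0,0.3],
    [-1.1,0,0.4],
    [-1.2,0,0.3],
    [-1.1,0,0.3],
    [-1.2,0,0.3],
    [-1.2,0,0.3],
    [0,0,0],
    [0,0,0],
    [0,0,0]
  ],
  "travel": [
    [0.08,-0.15,0.33],
    [0.09,-0.17,0.33],
    [0.09,-0.17,0.33],
    [0.08,-0.17,0.32],
    [0.09,-0.17,0.33],
    [0.09,-0.17,0.33],
    [0.09,-0.16,0.33],
    [0.09,-0.17,0.33],
    [0.08,-0.17,0.33],
    [0.1,0,0.35],
    [0.09,0,0.35],
    [0.1,0,0.35]
  ],
  "grip": [1,1,1,1,1,1,1,1,1,1,1,1]
}}

```text
t: 7.88
ee_pos: [492.1, -151.4, 4.7]
tool_rot: [-0.098, 0.601, 0.129, 0.783]
force: [-4.7, -1.1, -0.9]
width: 1.0
```

```bash
python3 crate.py
```

```text
t 7.875 [ 492.1 -151.4    4.7] F [-4.7 -1.1 -0.9] tool yaw 18.62
caps 2 apart 85.1 yaw 18.8 crate [ 558.3 -127.3]
step [ 517.2 -141.4] [ 43.4 175. ] yaw 18.7 bay [-140.7  -16.6    8.8]
rim [ 579.1 -120.4] [ 88.8 175.7] yaw 18.6 bay [-76.2  -6.5   8.8]
bay [-97.9  -9.8   8.9]
```

Emit:
{"method": "apply_moves", "body": {
  "twist": [
    [0,0,0],
    [0,0,0],
    [0,0,0],
    [0,0,0],
    [0,0,0],
    [0,0,0],
    [0,0,0],
    [0,0,0],
    [0,0,0]
  ],
  "travel": [
    [0.1,0,0.35],
    [0.1,0,0.35],
    [0.09,0,0.35],
    [0.1,0,0.35],
    [0.09,0,0.35],
    [0.1,0,0.35],
    [0.09,0,0.35],
    [0.1,0,0.35],
    [0.1,0,0.35]
  ],
  "grip": [1,1,1,1,1,1,1,1,1]
}}

```text
t: 9.05
ee_pos: [523.3, -141.2, 4.6]
tool_rot: [-0.098, 0.6, 0.129, 0.783]
force: [-4.6, -1.0, -1.5]
width: 1.003
```

```bash
python3 crate.py pics/t3.png
```

```text
t 9.05 [ 523.3 -141.2    4.6] F [-4.6 -1.  -1.5] tool yaw 18.61
caps 2 apart 85.7 yaw 19.0 crate [ 589.2 -117.4]
step [ 548.5 -131.1] [ 43.7 174.7] yaw 18.7 bay [-108.1  -11.8    8.8]
rim [ 610.1 -110.3] [ 88.9 175.7] yaw 18.7 bay [-43.9  -1.9   8.8]
bay [-65.7  -5.3   9.2]
```

View pics/t3.png

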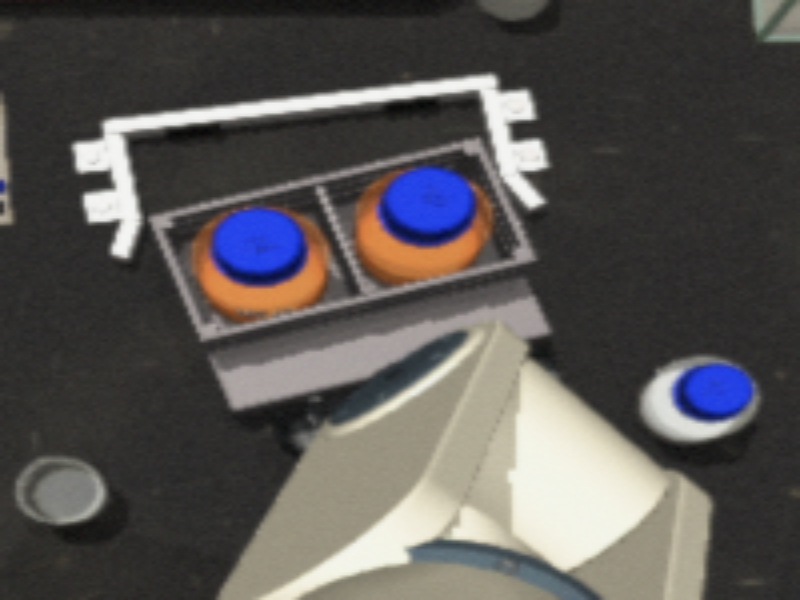

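The crate's back is at the mouth: its corners at (155,215) and (475,145) lie between the side rails, and nothing else has moved. Now I'll turn it back 8.8° while it goes in.

```bash
python3 - <<'E'
from push import *
rows(path(589.2,-117.4,18.65,[(40,-8.75,12),(15,0,5)],off=(-70.1,-1.4)))
E
```

```text
crate end [ 642.25274301 -103.19324562] 9.9 bay [-11.   -0.4   0. ]
twist [[0.7, 0.1, -0.2], [0.7, -0.0, -0.2], [0.7, -0.0, -0.2], [0.7, -0.0, -0.2], [0.7, -0.0, -0.2], [0.7, -0.0, -0.2], [0.7, -0.0, -0.2], [0.7, -0.0, -0.2], [0.7, -0.0, -0.1], [0.7, -0.0, -0.2], [0.7, -0.0, -0.2], [0.7, -0.0, -0.2]] 
travel [[0.04, 0.12, 0.28], [0.09, 0.1, 0.32], [0.08, 0.1, 0.32], [0.09, 0.11, 0.33], [0.08, 0.1, 0.32], [0.09, 0.1, 0.32], [0.09, 0.1, 0.32], [0.08, 0.1, 0.32], [0.09, 0.11, 0.32], [0.08, 0.1, 0.32], [0.09, 0.1, 0.32], [0.09, 0.1, 0.32]] 
grip [1, 1, 1, 1, 1, 1, 1, 1, 1, 1, 1, 1]
twist [[0.0, -0.0, -0.0], [0.0, -0.0, -0.0], [0.0, -0.0, -0.0], [0.0, -0.0, -0.0], [0.0, -0.0, -0.0]] 
travel [[0.07, 0.0, 0.29], [0.08, 0.0, 0.29], [0.08, 0.0, 0.29], [0.08, 0.0, 0.29], [0.07, 0.0, 0.29]] 
grip [1, 1, 1, 1, 1]
end [ 573.4 -116.7    5. ] [[0.254, -0.172, 0.952], [0.045, 0.985, 0.166], [-0.966, 0.0, 0.258]]
```

Emit:
{"method": "apply_moves", "body": {
  "twist": [
    [0.7,0,-0.2],
    [0.7,0,-0.2],
    [0.7,0,-0.2],
    [0.7,0,-0.2],
    [0.7,0,-0.2],
    [0.7,0,-0.2],
    [0.7,0,-0.2],
    [0.7,0,-0.2],
    [0.7,0,-0.2],
    [0.7,0,-0.2],
    [0.7,0,-0.2],
    [0.7,0,-0.2]
  ],
  "travel": [
    [0.08,0.12,0.3],
    [0.09,0.1,0.32],
    [0.08,0.1,0.32],
    [0.09,0.11,0.33],
    [0.08,0.1,0.32],
    [0.09,0.1,0.32],
    [0.09,0.1,0.32],
    [0.08,0.1,0.32],
    [0.09,0.11,0.32],
    [0.08,0.1,0.32],
    [0.09,0.1,0.32],
    [0.09,0.1,0.32]
  ],
  "grip": [1,1,1,1,1,1,1,1,1,1,1,1]
}}

```text
t: 10.6
ee_pos: [558.5, -119.2, 4.6]
tool_rot: [-0.053, 0.606, 0.068, 0.791]
force: [-4.1, -0.6, -2.0]
width: 0.998
```

```bash
python3 crate.py pics/t4.png
```

```text
t 10.6 [ 558.5 -119.2    4.6] F [-4.1 -0.6 -2. ] tool yaw 9.86
caps 2 apart 84.6 yaw 10.0 crate [ 627.9 -105.5]
step [ 585.  -113.2] [ 45.8 175.1] yaw 9.4 bay [-69.1  -0.4  -0.5]
rim [ 649.  -101.9] [ 88.8 175.8] yaw 10.0 bay [-4.1 -0.3  0.1]
bay [-25.5  -0.2   0.1]
```

View pics/t4.png

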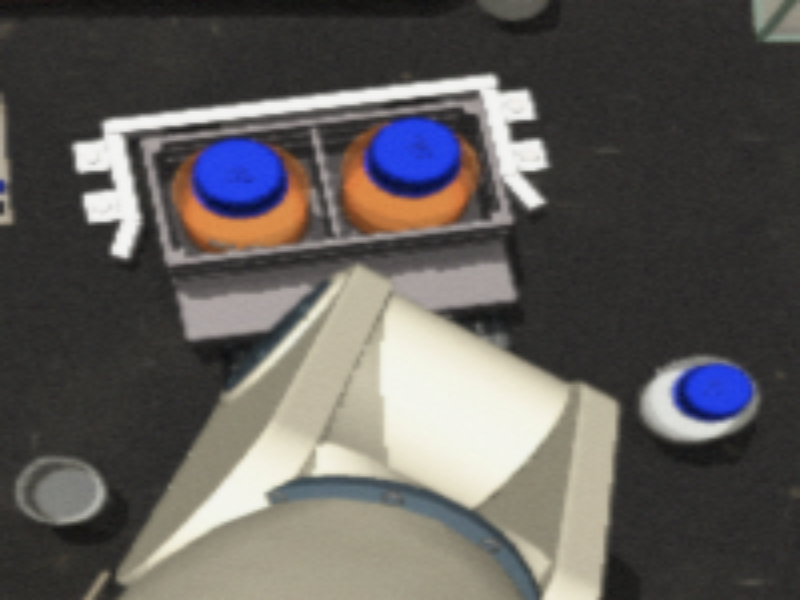

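The crate is centred and square between the rails, 25.5 mm short. Next is a straight push, slow at the end, watching the force.

Emit:
{"method": "apply_moves", "body": {
  "twist": [
    [0,0,0],
    [0,0,0],
    [0,0,0],
    [0,0,0],
    [0,0,0],
    [0,0,0],
    [0,0,0]
  ],
  "travel": [
    [0.08,0,0.29],
    [0.08,0,0.29],
    [0.08,0,0.29],
    [0.08,0,0.29],
    [0.08,0,0.29],
    [0.08,0,0.29],
    [0.08,0,0.29]
  ],
  "grip": [1,1,1,1,1,1,1]
}}

```text
t: 11.52
ee_pos: [578.7, -115.6, 4.5]
tool_rot: [-0.053, 0.606, 0.068, 0.791]
force: [-8.1, -1.1, 2.9]
width: 1.0
```

Emit:
{"method": "apply_moves", "body": {
  "twist": [
    [0,0,0],
    [0,0,0],
    [0,0,0]
  ],
  "travel": [
    [0.03,0,0.1],
    [0.03,0,0.1],
    [0.03,0,0.1]
  ],
  "grip": [1,1,1]
}}

```text
t: 11.9
ee_pos: [581.6, -115.1, 4.4]
tool_rot: [-0.053, 0.606, 0.068, 0.791]
force: [-8.1, -1.1, 3.1]
width: 1.0
```

```bash
python3 crate.py
```

```text
t 11.9 [ 581.6 -115.1    4.4] F [-8.1 -1.1  3.1] tool yaw 9.89
caps 2 apart 85.5 yaw 9.9 crate [ 650.8 -101.8]
step [ 616.8 -157.1] [45.2 77.9] yaw 9.1 bay [-45.3 -49.1  -0.8]
rim [672.1 -98. ] [ 88.8 175.7] yaw 9.9 bay [19.3 -0.4 -0. ]
bay [-2.3 -0.5  0. ]
```

Emit:
{"method": "apply_moves", "body": {
  "twist": [
    [0,0,0],
    [0,0,0]
  ],
  "travel": [
    [0.02,0,0.08],
    [0.02,0,0.08]
  ],
  "grip": [1,1]
}}

```text
t: 12.2
ee_pos: [582.2, -114.7, 4.1]
tool_rot: [-0.053, 0.607, 0.068, 0.79]
force: [-14.3, -4.5, 5.8]
width: 0.995
```

Emit:
{"method": "apply_moves", "body": {
  "twist": [
    [0,0,0]
  ],
  "travel": [
    [0.02,0,0.08]
  ],
  "grip": [1]
}}

```text
t: 12.32
ee_pos: [582.1, -114.5, 3.8]
tool_rot: [-0.052, 0.608, 0.069, 0.79]
force: [-15.9, -5.2, 6.4]
width: 1.004
```

The tool has stopped advancing and the force has risen from 8 N to 16 N, so the crate is on the buffers. A touch more to seat both, then I'll check.

Emit:
{"method": "apply_moves", "body": {
  "twist": [
    [0,0,0],
    [0,0,0],
    [0,0,0]
  ],
  "travel": [
    [0.02,0,0.08],
    [0,0,0],
    [0,0,0]
  ],
  "grip": [1,1,1]
}}

```text
t: 12.7
ee_pos: [582.1, -114.3, 3.5]
tool_rot: [-0.052, 0.608, 0.069, 0.789]
force: [-17.2, -6.2, 7.3]
width: 1.003
```

```bash
python3 crate.py
```

```text
t 12.7 [ 582.1 -114.3    3.5] F [-17.2  -6.2   7.3] tool yaw 9.88
caps 2 apart 85.1 yaw 9.9 crate [ 651.2 -101.4]
step [ 616.4 -157.1] [44.5 78.6] yaw 7.3 bay [-45.7 -49.1  -2.6]
rim [672.6 -97.9] [ 88.7 175.7] yaw 9.9 bay [19.8 -0.4 -0. ]
bay [-1.8 -0.2  0. ]
```

Emit:
{"method": "apply_moves", "body": {
  "twist": [
    [0,0,0],
    [0,0,0],
    [0,0,0],
    [0,0,0],
    [0,0,0],
    [0,0,0],
    [0,0,0],
    [0,0,0],
    [0,0,0]
  ],
  "travel": [
    [-0.05,0,-0.19],
    [-0.05,0,-0.19],
    [-0.13,0,-0.48],
    [-0.26,0,-0.97],
    [-0.26,0,-0.97],
    [-0.26,0,-0.97],
    [-0.26,0,-0.97],
    [-0.52,0,-1.93],
    [0,0,0]
  ],
  "grip": [1,1,1,1,1,1,1,1,1]
}}

```text
t: 13.88
ee_pos: [515.7, -126.4, 4.1]
tool_rot: [-0.052, 0.607, 0.068, 0.79]
force: [0.5, 0.1, 0.1]
width: 0.998
```

Emit:
{"method": "apply_moves", "body": {
  "twist": [
    [0,0,0],
    [0,0,0],
    [0,0,0],
    [0,0,0],
    [0,0,0],
    [0,0,0],
    [0,0,0],
    [0,0,0],
    [0,0,0],
    [0,0,0],
    [0,0,0],
    [0,0,0]
  ],
  "travel": [
    [-2,0,-1],
    [-3,0,-1.5],
    [-3,0,-1.5],
    [-3,0,-1.5],
    [-3,0,-1.5],
    [-3,0,-1.5],
    [-3,0,-1.5],
    [-2,0,-1],
    [0,0,0],
    [0,0,0],
    [0,0,0],
    [0,0,0]
  ],
  "grip": [1,1,1,1,1,1,1,1,1,1,1,1]
}}

```text
t: 15.38
ee_pos: [356.4, -154.0, 187.6]
tool_rot: [-0.053, 0.606, 0.069, 0.79]
force: [0.4, -0.2, 0.6]
width: 1.002
```

```bash
python3 crate.py pics/t5.png
```

```text
t 15.375 [ 356.4 -154.   187.6] F [ 0.4 -0.2  0.6] tool yaw 9.93
caps 2 apart 85.6 yaw 9.9 crate [ 651.1 -101.7]
step [ 608.9 -109. ] [ 44.9 175.1] yaw 9.8 bay [-44.9  -0.4  -0.1]
rim [672.6 -97.9] [ 88.7 175.7] yaw 9.9 bay [19.8 -0.4  0. ]
bay [-2.  -0.5  0.1]
```

View pics/t5.png

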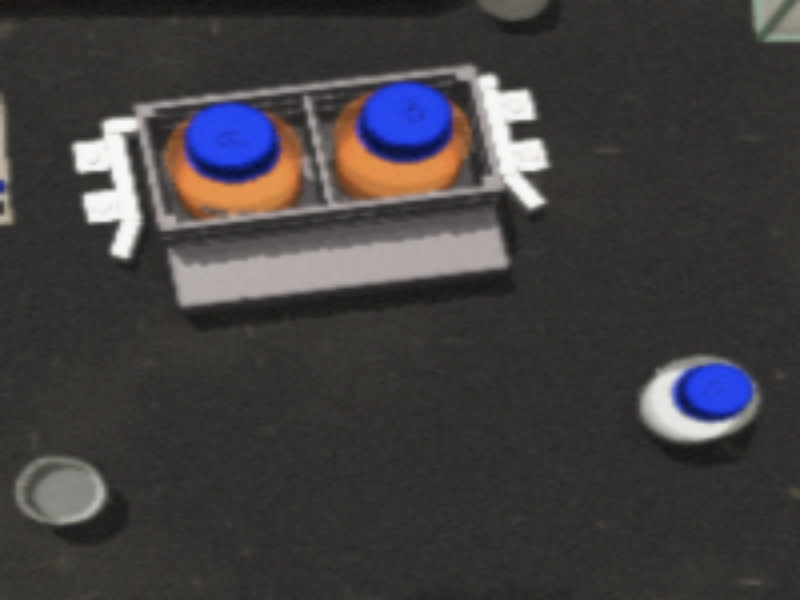

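The crate sits square in the bay against the rear rail, with beaker and clear bottle at their old pixels. I'll check the bystanders numerically, then hand in.

```bash
python3 - <<'E'
from h import *
from workcell import order
p,d=viewer.snapshot("top");z=cloud("top",d)[...,2];v,u=np.mgrid[:480,:640]
roi=lambda a,b,c,e:(u>=a)&(u<b)&(v>=c)&(v<e)
blobs(roi(225,265,275,310)&(z>40)&(z<60),"top",52);blobs(roi(385,425,240,285)&(z>90),"top",102);blobs(roi(145,220,260,330)&(z>56)&(z<72),"top",64)
print(order.sign_off())
E
```

```text
[234 283  22  22 124] rect [444.3  30.7] [42.4 42.7] 0.44 corners [[423.0, 52.0], [423.0, 9.0], [466.0, 10.0], [465.0, 52.0]]
[400 251  18  19 261] rect [ 509.  -293.9] [33.4 35.7] 88.87 corners [[491.0, -310.0], [526.0, -311.0], [527.0, -278.0], [491.0, -277.0]]
[ 152  269   57   53 2699] rect [439.5 158.5] [ 99.2 109.9] 3.97 corners [[386.0, 210.0], [394.0, 100.0], [493.0, 107.0], [485.0, 217.0]]
the job is handed in; nothing more can be done
None
```

I pushed the crate into the bay until it stopped against the rear buffers, then backed the arm off and handed in at about 15.4 s. I pushed with both open fingertips, about 20 mm up on the front of the toe step. The path curved left, ran straight, then turned back to line up with the bay.

**Contact:** the pushing force was about 4–9 N while sliding. At the end the tool stopped advancing and the force rose to about 18 N with no further motion, which is how I judged that the crate is on the buffers.

**Last pose, arm clear:** the crate's yaw is within 0.1° of the bay's and it is about 0.5 mm off the middle line.

**Bystanders:** the beaker, clear bottle and white box measure the same as at the start, to within about 0.2 mm. The two brown bottles still stand upright in the crate, at the right spacing.

**One disagreement:** the top camera puts the crate 1.8–2.0 mm short of fully parked. That is within the stated calibration error of about 2 mm, so I trusted the stop and the force rise. I did not see the contact with the buffers directly.

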